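Load a pine bar into a spring-leaf drill jig

ROBOT

A 6-joint arm with a two-finger parallel gripper is mounted at the origin on a cart in front of the work surface, level with it; the furniture and walls round the work are solid. World frame = base frame: x ahead of the robot, y to its left, z up, the work surface at z = 0. Lengths are in m, angles in rad, forces in N, time in s.
With the tool pointing down it reaches from about 0.25 to 0.725 m from the base axis. Payload 9.7 kg.
Tool frame: the origin (TCP) lies on the mounting face of the last link; the fingertips stand 173 mm ahead of it and the grasp point (between the pads) lies 155 mm ahead of it; z points along the fingers, y is the line along which they close (so a half turn about z gives the same grasp; the last joint's range is limited). The gripper opens to 85 mm and grips with 20 to 120 N. Pads are 22 mm wide; open, the fingers measure 114 mm over their backs; the gripper's body (76 mm by 85 mm) begins 54 mm behind the grasp point. The pads swing forward as they close: fully open they stand 13 mm farther back than shut.
Start: joints at [1.31, 0.087, 0.176, 1.66, 0, 1.571], TCP at [0.142, 0.531, 0.405] pointing down, gripper open.
Joint ranges: [-3.13, 3.13], [-0.85, 1.81], [-1.15, 1.24], [-2.2, 2.28], [-1.44, 1.52], [-3.14, 3.14]. Speed limits (rad/s): [2.22, 2.22, 2.57, 3.14, 3.14, 3.14].

INTERFACE

Orientations are given as a rotation vector (axis times angle).
In Python, from station import sensors, viewer, env gives the robot as it stands.
- The arm moves only by the tool arm_command, never from a script. Its argument "plan" is text: rows parted by semicolons, each of 7 numbers parted by spaces: the turn, a rotation vector about the tool's x, y, z in rad, then the shift along the tool's x, y, z in m, then the opening, from 0 (shut) to 1 (fully open). A call has 1 to 12 rows; each row shifts and turns the commanded pose from where the row before left it, along the tool's axes as they then stand; what a row does not reach is not made up. A row lasts 1/12 s, in which the tool goes at most 41.7 mm and 7.16 degrees, less where a joint would pass 70% of its speed; a pose out of reach is approached as far as the arm can. A call with a gripper value outside its range is refused whole. The fingers move at their own pace and stop on an object; "newtons" is the grip in N (left out, the last holds). Time passes only in rows, so rows that do not move let the fingers close. It gives the time, the measured TCP pose, the force, the opening and the grip force at its end, in the units of the state.
- sensors.get_state(): the state, without advancing time (a new reading comes with each control period).
- viewer.read_camera(name): name is "scene" or "top" or "wrist"; returns a dict with "image" (420x560x3 uint8, red, green, blue), "K" (3x3 intrinsics, pixels), "k1" (the pictures are not rectified: a ray, as slopes to the right and down, at radius r is drawn at 1 + k1 r^2 times it, then the intrinsics apply), "rvec" (rotation vector, rad) and "tvec" (3), from world to camera coordinates, as OpenCV has them. Camera axes: x right, y down, z forward; pixel columns grow to the right and rows downward; lengths in m; the calibration is good to about 2 mm. A picture is of the moment at which its call begins. There is no depth.
- env.close_job(): hands the job in; it is judged then, once.
Trained networks look in a picture, given as the dict that the camera call returned (one of the last four; its "shot" number tells which), for a name from the list of things; names that differ only in an ending like _2 or _b are one class to them, and where a whole thing is asked for, a point or a joint stands for the part that bears it (a point fixed in the world has none). Each returns a list of dicts, best first, with "score" (0 to 1); they miss things now and then, are a little off and sometimes report something else, mostly with a low value. They report only what shows in the picture. A call takes as long as a camera call. They do not tell look-alikes from the thing itself.
- viewer.silhouettes(picture, name): "region" (420x560 bool, what is visible of it) and "bbox" ([left, top, width, height] in pixels, round what is visible of it).
- viewer.mark_of(picture, name): "at" ([row, column] in pixels: a listed point, or the origin of a listed thing).
The state is a dict: "time": time; "qpos": joint angles; "dq": joint speeds; "effort": joint torques, N m; "tool_pos": TCP position; "eef_rot": TCP orientation; "ft_force": force on the tool from outside, world axes, zero at the start; "moment": the same for the moment, N m; "gripper_width": finger opening in m; "gripper_force": force on a finger pad.
Only numpy, scipy, OpenCV 4.12 (cv2) and the standard library are available. Lean on these libraries where they do the work, as an engineer would, in place of code of your own. Each camera call takes 0.05 s, during which the arm holds its last target. There are 200 camera calls.

TASK

Load the pine bar into the drill jig without gripping or lifting it: with one fingertip press the red bar down so that the spring-closed leaf lifts well clear, and while you hold it open push the pine bar along its channel with the other fingertip, under the leaf, until it meets the end stop. Only then let the red bar up, so that the leaf closes onto the pine bar, and leave the loose things beside the jig where they are.

Things in the scene. Friction and masses are not known exactly. Their poses are not given: they have to be found in the camera images.
- jig: Drill jig fixed to the bench: grey base plate 380 x 135 x 12 mm with a straight channel. Origin: underside of the plate, on the channel's centre line; x runs along the channel to the end stop, y to the side of the red press bar, z up. Plate: x -190..190, y -40..95 mm. Channel floor z = 12 mm, 40 mm wide between low steel guides (tops z = 19 mm).
- leaf (a joint): Turn (rad) of the leaf and the red press bar, one rigid part on the shaft. 0: closed and empty (leaf blocks the pine bar). About 0.25: flat on the pine bar. Above 0.30 it clears the pine bar; 0.5 is well open (6 mm clear; the leaf's edge then stands up to 65 mm above the bench); 0.65 end of travel. A spring closes it: about 2 to 3 N down on the press bar starts it, about 5 N holds it at 0.5.
- press_bar (a point): Middle of the top face of the red press bar, moves with the leaf. Bar 22 mm wide, 205 mm long (jig x -175..30 mm); press it, and slide along it, anywhere on its length. Closed: this point at jig x = -72, y = 73, z = 38 mm, face tilted (outer edge higher, z = 43 mm). At 0.5 rad: y = 68, z = 22 mm, face level; near there it sinks 1 mm per 0.036 rad.
- leaf_mouth (a point): Fixed point of the jig on the channel's centre line under the leaf's front edge, jig x = 50, z = 23 mm. The aluminium leaf with two brass bushes spans jig x 50..140, y -18..40 mm.
- shaft (a point): Fixed point on the axis of the leaf's steel shaft, 10 mm thick, along the jig's x at y = 40, z = 40 mm (this point: x = -72 mm), from x -182 to 153 mm, between channel and press bar. Bearings at x = -176, 40 and 148 mm (tops z = 49 mm). One finger goes down on each side of the shaft.
- end_stop (a point): Centre of the face of the end stop, jig x = 155, z = 23 mm.
- pine_bar: Loose pine bar 34 x 140 x 22 mm, about 50 g, lying lengthwise in the channel, nose 10 to 45 mm short of the leaf. Origin: centre of its underside; y axis = its length (along the jig's x), z up. Its top is 34 mm above the bench. At the end stop its origin is at jig x = 85 mm and its tail at x = 15 mm, 35 mm out in front of the leaf.
- black_tape: Loose black roll of tape, 57 mm across, 19 mm high, beside the jig (y about -107 mm); origin centre of underside. Leave alone.
- small_block: Loose wooden block 45 x 60 x 30 mm beside the jig; origin centre of underside. Leave alone.
- big_nut: Loose steel nut 24 x 27 x 13 mm beside the jig; origin centre of underside. Leave alone.
Mind the look-alikes: they are no part of the job. What is shaped like the pine_bar but orange is not meant.

How it is judged:
By the outcome, as a careful person would: the job done as asked, in the order asked, and still so for the second after the job is handed in, with the robot touching nothing.
It also fails if it takes over 42 s, if anything falls off the work surface, if the arm or the gripper's body presses on something with over 40 N, if the wrist force passes 120 N, or if a joint passes its speed limit or range.

## Working session

There is one attempt and no reset: what is moved stays moved. The work goes in short steps, Python scripts to look and compute and a tool call to move; the robot and the scene stay as the last step left them, time stands still between calls to the robot, and variables do not carry over. Pictures are saved under pics/ and viewed, at most 10 in all, crops included, and the job is handed in when it is done.

Besides the shell and the picture viewer there is one more tool, called after "Call:" by a JSON object that holds its "fn" and its "kwargs". arm_command: Moves the arm, as the interface text tells. Its arguments: {"type":"object","properties":{"plan":{"type":"string"},"newtons":{"type":"number"}},"required":["plan"]}

```bash
mkdir -p pics
cat > h.py <<'E'
import numpy as np, cv2
from scipy.optimize import least_squares
from scipy.spatial.transform import Rotation as R
from station import sensors, viewer, env
def proj(p,P):
    c=R.from_rotvec(p["rvec"]).apply(np.atleast_2d(P))+p["tvec"]
    s=c[:,:2]/c[:,2:]; s=s*(1+p["k1"]*(s**2).sum(1,keepdims=True)); K=np.array(p["K"])
    return np.c_[s[:,0]*K[0,0]+K[0,2], s[:,1]*K[1,1]+K[1,2]]
def ray(p,uv):
    K=np.array(p["K"]); d=((np.array(uv,float)-K[:2,2])/[K[0,0],K[1,1]]); s=d.copy()
    for _ in range(20): s=d/(1+p["k1"]*(s@s))
    r=R.from_rotvec(p["rvec"]).inv(); return r.apply(-np.array(p["tvec"])), r.apply([s[0],s[1],1])
def atz(p,uv,z):
    o,d=ray(p,uv); return o+d*(z-o[2])/d[2]
def tri(obs):
    A=[];b=[]
    for p,uv in obs:
        o,d=ray(p,uv); d=d/np.linalg.norm(d); M=np.eye(3)-np.outer(d,d); A.append(M); b.append(M@o)
    return np.linalg.lstsq(np.vstack(A),np.hstack(b),rcond=None)[0]
def save(p,n): cv2.imwrite("pics/"+n,cv2.cvtColor(p["image"],cv2.COLOR_RGB2BGR))
E
python3 - <<'E'
from h import *
ps={n:viewer.read_camera(n) for n in ("scene","top","wrist")}
for n,p in ps.items():
    save(p,n+"0.png")
    for t in ("press_bar","leaf_mouth","shaft","end_stop","pine_bar","jig","black_tape","small_block","big_nut"):
        m=viewer.mark_of(p,t); print(n,t,[(np.round(x["at"]).tolist(),round(x["score"],2)) for x in m[:3]])
a=np.hstack([ps["scene"]["image"],ps["top"]["image"]]); 
cv2.imwrite("pics/all.png",cv2.cvtColor(cv2.resize(a,(800,300)),cv2.COLOR_RGB2BGR))
s=sensors.get_state(); print(s["tool_pos"],s["eef_rot"],s["ft_force"],s["gripper_width"],s["time"])
E
```

```text
scene press_bar [([240.0, 282.0], 0.68)]
scene leaf_mouth [([246.0, 352.0], 0.57)]
scene shaft [([244.0, 289.0], 0.58)]
scene end_stop [([240.0, 399.0], 0.87)]
scene pine_bar [([188.0, 194.0], 0.92), ([213.0, 295.0], 0.9), ([237.0, 215.0], 0.87)]
scene jig [([264.0, 332.0], 0.73), ([310.0, 301.0], 0.72)]
scene black_tape [([292.0, 359.0], 0.7)]
scene small_block []
scene big_nut []
top press_bar [([242.0, 338.0], 0.56), ([269.0, 426.0], 0.52)]
top leaf_mouth [([188.0, 382.0], 0.88)]
top shaft [([245.0, 357.0], 0.95)]
top end_stop [([142.0, 384.0], 0.57)]
top pine_bar [([238.0, 374.0], 0.84), ([266.0, 153.0], 0.63), ([283.0, 273.0], 0.62)]
top jig [([213.0, 378.0], 0.76)]
top black_tape [([215.0, 425.0], 0.75), ([214.0, 372.0], 0.4)]
top small_block [([268.0, 425.0], 0.59)]
top big_nut [([166.0, 428.0], 0.48)]
wrist press_bar []
wrist leaf_mouth []
wrist shaft []
wrist end_stop []
wrist pine_bar []
wrist jig []
wrist black_tape []
wrist small_block []
wrist big_nut []
[0.1418141  0.53139478 0.40468017] [ 4.08529241e-01  3.11489481e+00 -4.94532320e-05] [-0.88258075 -1.20421737 -0.09100541] 0.08599673862390612 1.5
```

View pics/top0.png

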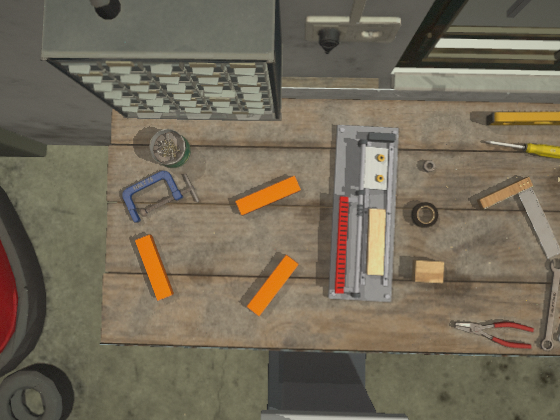

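View pics/scene0.png

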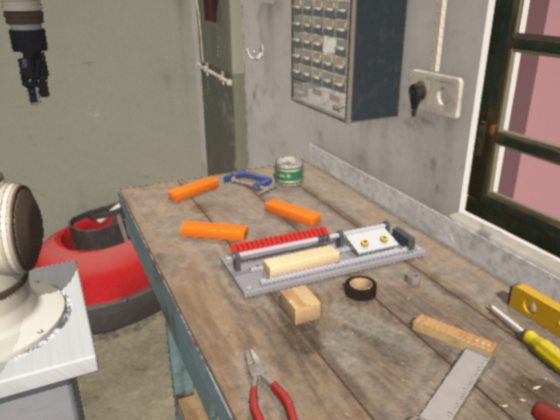

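The top view shows the jig centred at (365,213), with the press bar at (342,245). The pale pine bar at (376,242) lies in the channel. The orange look-alikes at (267,195), (153,267) and (273,285) are not meant, because the wanted bar is pale pine and in the channel. Next I fit the jig's pose and the bar's position along it, and make a crop to confirm.

Run:
```python
from h import *
T=viewer.read_camera("top"); S=viewer.read_camera("scene")
pts={"leaf_mouth":(50,0,23),"shaft":(-72,40,40),"end_stop":(155,0,23),"press_bar":(-72,73,38)}
obs=[]
for p in(T,S):
    for k,v in pts.items():
        m=viewer.mark_of(p,k)
        if m: obs.append((p,np.array(v)/1e3,np.array(m[0]["at"])[::-1],k))
for uv,c in zip([(337,126),(398,129),(393,300),(331,297)],[(190,95,12),(190,-40,12),(-190,-40,12),(-190,95,12)]):
    obs.append((T,np.array(c)/1e3,np.array(uv,float),"c"))
def W(q,P): return R.from_rotvec([0,0,q[2]]).apply(P)+[q[0],q[1],q[3]]
f=lambda q: np.ravel([proj(p,W(q,P))[0]-uv for p,P,uv,k in obs])
r=least_squares(f,[.45,-.1,0,0],loss="soft_l1")
print(r.x); 
for o,e in zip(obs,f(r.x).reshape(-1,2)): print(o[3],e.round(1))
q=r.x
for p in(T,S):
    for m in viewer.mark_of(p,"pine_bar")[:4]:
        w=atz(p,np.array(m["at"])[::-1],q[3]+.012); print("pine",R.from_rotvec([0,0,-q[2]]).apply(w-[q[0],q[1],q[3]]).round(4),round(m["score"],2))
sil=[s for s in viewer.silhouettes(T,"pine_bar") if s["bbox"][0]>330]
for s in sil:
    v,u=np.nonzero(s["region"]); 
    J=np.array([R.from_rotvec([0,0,-q[2]]).apply(atz(T,(a,b),q[3]+.034)-[q[0],q[1],q[3]]) for a,b in zip(u,v)]); print("sil",s["bbox"],np.percentile(J,[1,99],axis=0).round(4))
s=sensors.get_state(); print(R.from_rotvec(s["eef_rot"]).as_matrix().round(3))
c=T["image"][110:315,310:450]; cv2.imwrite("pics/crop.png",cv2.cvtColor(cv2.resize(c,None,fx=2.9,fy=2.9,interpolation=cv2.INTER_CUBIC),cv2.COLOR_RGB2BGR))
```

```text
[ 0.58925636 -0.08431522 -0.02169273 -0.0037186 ]
leaf_mouth [-3.1  2.4]
shaft [ 1.4 -2.1]
end_stop [ 0.4 -0.9]
press_bar [1.9 0.7]
leaf_mouth [-2.   3.7]
shaft [-0.1  0.6]
end_stop [ 1.4 -2.1]
press_bar [ 0.6 -0.1]
c [-0.5 -1.2]
c [-0.  -1.7]
c [-0.5  1.7]
c [-1.2  1.8]
pine [0.0342 0.2286 0.012 ] 0.91
pine [-0.1605  0.2184  0.012 ] 0.81
pine [-0.0622  0.0079  0.012 ] 0.63
pine [-0.1403  0.4783  0.012 ] 0.62
pine [-0.1745  0.1956  0.012 ] 0.91
pine [-0.1409  0.4853  0.012 ] 0.91
pine [-0.0546  0.0112  0.012 ] 0.7
pine [0.0209 0.232  0.012 ] 0.7
sil [367.4, 207.3, 16.4, 70.2] [[-0.13   -0.014   0.034 ]
 [ 0.0064  0.022   0.034 ]]
[[-0.966  0.258 -0.   ]
 [ 0.258  0.966 -0.   ]
 [-0.    -0.    -1.   ]]
```

View pics/crop.png

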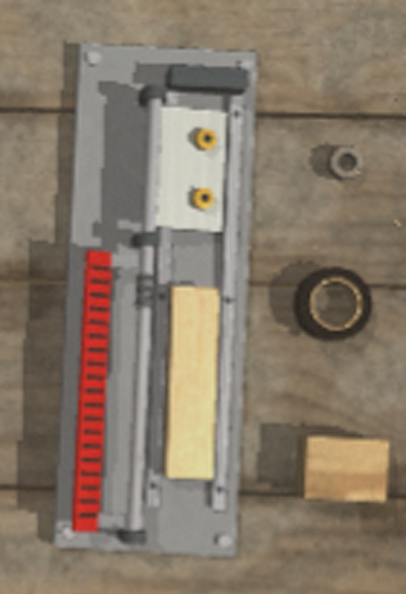

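The crop confirms it: the pale pine bar lies between the guides, nose at about crop (195,287) and tail at (190,478). The tape, block and nut are to the right. I'll move above the start position.

Call:
{"fn": "arm_command", "kwargs": {"plan": "0 0 -0.12 0 0 0 0.63;0 0 -0.12 0 0 0 0.63;0 0 0 -0.017 -0.032 0 0.63;0 0 0 -0.017 -0.032 0 0.63;0 0 0 -0.017 -0.032 0 0.63;0 0 0 -0.017 -0.032 0 0.63;0 0 0 -0.017 -0.032 0 0.63;0 0 0 -0.017 -0.032 0 0.63;0 0 0 -0.017 -0.032 0 0.63;0 0 0 -0.017 -0.032 0 0.63;0 0 0 -0.017 -0.032 0 0.63;0 0 0 -0.017 -0.032 0 0.63"}}

```text
time: 3.15
tool_pos: [0.3053, 0.2063, 0.4049]
eef_rot: [0.032, 3.141, 0.001]
ft_force: [0.6, 1.0, 0.3]
gripper_width: 0.054
gripper_force: 0.0
```

Call:
{"fn": "arm_command", "kwargs": {"plan": "0 0 0 -0.017 -0.032 0 0.63;0 0 0 -0.017 -0.032 0 0.63;0 0 0 -0.017 -0.032 0 0.63;0 0 0 -0.017 -0.032 0 0.63;0 0 0 -0.017 -0.032 0 0.63;0 0 0 -0.017 -0.032 0 0.63;0 0 0 -0.017 -0.032 0 0.63;0 0 0 -0.017 -0.027 0.02 0.63;0 0 0 0 0 0.03 0.63;0 0 0 0 0 0.03 0.63;0 0 0 0 0 0.01 0.63;0 0 0 0 0 0 0.63"}}

```text
time: 4.15
tool_pos: [0.4352, -0.0458, 0.3125]
eef_rot: [-0.033, -3.137, -0.001]
ft_force: [-0.1, -0.3, 0.5]
gripper_width: 0.0539
gripper_force: 0.0
```

Run:
```python
from h import *
p=viewer.read_camera("wrist"); save(p,"w1.png"); T=viewer.read_camera("top")
s=sensors.get_state(); print(s["tool_pos"],R.from_rotvec(s["eef_rot"]).as_matrix().round(3),s["ft_force"],s["gripper_width"],s["time"])
for t in ("press_bar","leaf_mouth","shaft","end_stop","pine_bar"):
    print(t,[(np.round(x["at"],1).tolist(),round(x["score"],2)) for x in viewer.mark_of(p,t)[:2]])
q=[ 0.58925636,-0.08431522,-0.02169273,0]
J=np.array([(-.13,0,.034),(-.13,.017,.034),(-.13,-.017,.034),(-.072,.073,.038),(-.072,.04,.04),(.05,0,.023)])
print(proj(p,R.from_rotvec([0,0,q[2]]).apply(J)+[q[0],q[1],0]).round(0))
```

```text
[ 0.43589051 -0.04558088  0.31597763] [[-1.     0.02   0.001]
 [ 0.02   1.    -0.   ]
 [-0.001 -0.    -1.   ]] [ 0.41808328  0.20164121 -0.32861066] 0.05357773501905321 4.25
press_bar [([319.1, 331.4], 0.87)]
leaf_mouth []
shaft [([320.5, 288.1], 0.82)]
end_stop []
pine_bar [([311.3, 242.7], 0.8), ([187.7, 518.6], 0.77)]
[[231. 246.]
 [254. 246.]
 [207. 246.]
 [329. 318.]
 [286. 320.]
 [241. 423.]]
```

View pics/w1.png

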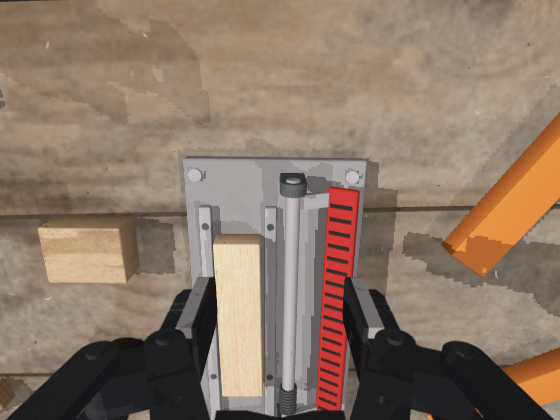

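The wrist view shows the plate's near corners at (185,158) and (367,158), the pine tail edge at (216..261,235), and the press bar's end at (330..358,188). I refit the pose with these points.

Run:
```python
from h import *
p=viewer.read_camera("wrist"); T=viewer.read_camera("top")
w=[((-190,-40,12),(185,158)),((-190,95,12),(367,158)),((-72,73,38),(331.4,319.1)),((-72,40,40),(288.1,320.5)),((-176,40,49),(293,180))]
obs=[(p,P,u,1) for P,u in w]+[(T,P,u,1) for P,u in zip([(190,95,12),(190,-40,12),(-190,-40,12),(-190,95,12)],[(337,126),(398,129),(393,300),(331,297)])]
W=lambda q,P: R.from_rotvec([0,0,q[2]]).apply(np.array(P)/1e3)+[q[0],q[1],0]
f=lambda q: np.ravel([(proj(p,W(q,P))[0]-u)*k for p,P,u,k in obs])
r=least_squares(f,[.589,-.084,-.02],loss="soft_l1"); q=r.x; print(q); print(f(q).reshape(-1,2).round(1).tolist())
for u in((216,235),(261,235)): print("tail",(R.from_rotvec([0,0,-q[2]]).apply(atz(p,u,.034)-[q[0],q[1],0])).round(4))
# height check from two views: shaft bearing end / tail via shaft point
a=viewer.mark_of(T,"shaft"); print("shaft T",a[:1]); 
m=viewer.mark_of(p,"shaft")[0]["at"]
if a: X=tri([(p,m[::-1]),(T,a[0]["at"][::-1])]); print(X, W(q,(-72,40,40)))
s=sensors.get_state(); t=s["tool_pos"]; print(t,"TCP in jig",R.from_rotvec([0,0,-q[2]]).apply(t-[q[0],q[1],0]).round(4), "yaw err", R.from_rotvec(s["eef_rot"]).as_matrix()[:,1], -np.sin(q[2]))
# finger tip inner edges guess
for z in (.155,.16,.165,.173):
    X=[t+R.from_rotvec(s["eef_rot"]).apply([0,y,z]) for y in(-.041,-.027,.027,.041)]; print(z,proj(p,X).round(0).tolist())
```

```text
[ 0.59238135 -0.08233603 -0.03344304]
[[-1.9, -1.1], [-0.7, 1.3], [0.2, -2.8], [1.1, -3.2], [-0.0, 10.1], [-0.2, -3.5], [0.5, -3.3], [-2.1, 0.6], [-3.0, -0.1]]
tail [-0.1373 -0.0145  0.034 ]
tail [-0.1378  0.0182  0.034 ]
shaft T [{'at': [244.8, 359.0], 'score': 0.67}]
[ 0.51927715 -0.04079196  0.04131237] [ 0.52175908 -0.03995095  0.04      ]
[ 0.43593426 -0.04576086  0.31504589] TCP in jig [-0.1576  0.0313  0.315 ] yaw err [ 2.05905754e-02  9.99787987e-01 -9.09951122e-05] 0.033436810172698596
0.155 [[175.0, 311.0], [210.0, 312.0], [348.0, 312.0], [384.0, 311.0]]
0.16 [[178.0, 304.0], [213.0, 304.0], [346.0, 304.0], [381.0, 304.0]]
0.165 [[181.0, 298.0], [215.0, 298.0], [344.0, 298.0], [377.0, 298.0]]
0.173 [[186.0, 288.0], [218.0, 288.0], [341.0, 288.0], [373.0, 288.0]]
```

TCP in the jig frame is (-158, 31), so the fingers will land in the channel behind the tail (about -135) and on the press bar. I descend with a 2 mm sideways correction.

Call:
{"fn": "arm_command", "kwargs": {"plan": "0 0 0 0 0.002 0.02 0.63;0 0 0 0 0 0.02 0.63;0 0 0 0 0 0.02 0.63;0 0 0 0 0 0.015 0.63;0 0 0 0 0 0.01 0.63;0 0 0 0 0 0.005 0.63;0 0 0 0 0 0 0.63;0 0 0 0 0 0 0.63"}}

```text
time: 5.37
tool_pos: [0.4361, -0.0439, 0.2253]
eef_rot: [0.033, 3.141, -0.0]
ft_force: [-1.4, 0.3, 0.9]
gripper_width: 0.0536
gripper_force: 0.0
```

Run:
```python
from h import *
p=viewer.read_camera("wrist"); save(p,"w2.png")
s=sensors.get_state(); print(s["tool_pos"],s["ft_force"],s["time"])
```

```text
[ 0.43621434 -0.04388193  0.22559927] [-0.44816459 -0.21247034 -0.02316434] 5.4167
```

View pics/w2.png

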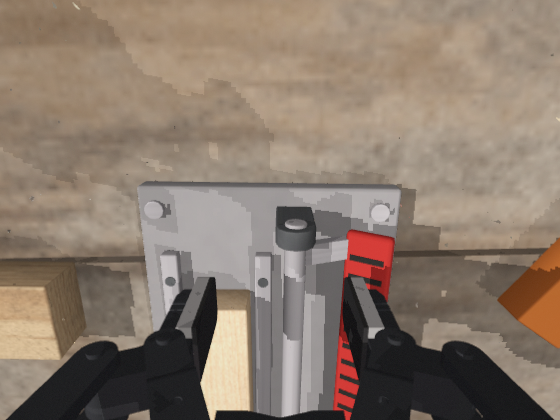

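Run:
```python
from h import *
p=viewer.read_camera("wrist"); s=sensors.get_state(); t=s["tool_pos"]; M=R.from_rotvec(s["eef_rot"]).inv()
for n,u,z in [("tail r",(251,290),.034),("tail r",(230,290),.034),("guideL in",(181,255),.019),("guideR in",(256,255),.019),("plateL",(140,184),.012),("plateR",(400,187),.012),("bearing",(296,224),.049),("bar end L",(348,236),.038),("bar end R",(394,238),.043)]:
    print(n,(M.apply(atz(p,u,z)-t)*1e3).round(1)[:2])
print([x["at"] for x in viewer.mark_of(p,"pine_bar")])
```

```text
tail r [-10.8 -14. ]
tail r [-10.8 -24.4]
guideL in [  1.  -51.2]
guideR in [  1.  -12.2]
plateL [ 37.2 -70.5]
plateR [35.6 61.1]
bearing [29.5  6.9]
bar end L [19.5 31.1]
bar end R [20.6 50.5]
[[388.3, 223.3]]
```

The tail is only 11 mm ahead of the finger axis, so I back off 6 mm before pressing. Sideways, both fingers are fine.

Call:
{"fn": "arm_command", "kwargs": {"plan": "0 0 0 0.006 0 0 0.63;0 0 0 0 0 0.004 0.63;0 0 0 0 0 0.004 0.63;0 0 0 0 0 0.004 0.63;0 0 0 0 0 0.004 0.63;0 0 0 0 0 0 0.63;0 0 0 0 0 0 0.63"}}

```text
time: 6.1
tool_pos: [0.4298, -0.0437, 0.2083]
eef_rot: [-0.033, -3.141, -0.0]
ft_force: [-1.1, -0.4, -0.8]
gripper_width: 0.0537
gripper_force: 0.0
```

Call:
{"fn": "arm_command", "kwargs": {"plan": "0 0 0 0 0 0.003 0.63;0 0 0 0 0 0.003 0.63;0 0 0 0 0 0.003 0.63;0 0 0 0 0 0 0.63;0 0 0 0 0 0 0.63;0 0 0 0 0 0 0.63"}}

```text
time: 6.6
tool_pos: [0.4301, -0.0437, 0.2]
eef_rot: [0.033, 3.141, 0.0]
ft_force: [0.8, 1.3, 4.7]
gripper_width: 0.0536
gripper_force: 2.0
```

Call:
{"fn": "arm_command", "kwargs": {"plan": "0 0 0 0 0 0.003 0.63;0 0 0 0 0 0.003 0.63;0 0 0 0 0 0.003 0.63;0 0 0 0 0 0 0.63;0 0 0 0 0 0 0.63;0 0 0 0 0 0 0.63"}}

```text
time: 7.1
tool_pos: [0.4303, -0.0444, 0.1919]
eef_rot: [0.034, 3.14, -0.004]
ft_force: [-1.1, -8.4, 11.8]
gripper_width: 0.0541
gripper_force: 6.2
```

Run:
```python
from h import *
p=viewer.read_camera("wrist"); S=viewer.read_camera("scene"); save(S,"s3.png")
a=p["image"]; b=cv2.resize(S["image"][180:330,200:460],(560,323),interpolation=cv2.INTER_CUBIC)
cv2.imwrite("pics/m3.png",cv2.cvtColor(cv2.resize(np.vstack([a[150:],b]),(560,593)),cv2.COLOR_RGB2BGR))
for _ in range(3):
    s=sensors.get_state(); print(s["tool_pos"],s["ft_force"],s["time"])
print([(x["at"],x["score"]) for x in viewer.mark_of(p,"pine_bar")+viewer.mark_of(S,"press_bar")])
```

```text
[ 0.43028381 -0.04443383  0.19192163] [-1.68422845 -8.2405885  12.10251142] 7.2
[ 0.43028381 -0.04443383  0.19192163] [-1.68422845 -8.2405885  12.10251142] 7.2
[ 0.43028381 -0.04443383  0.19192163] [-1.68422845 -8.2405885  12.10251142] 7.2
[([247.2, 279.7], 0.56)]
```

View pics/m3.png

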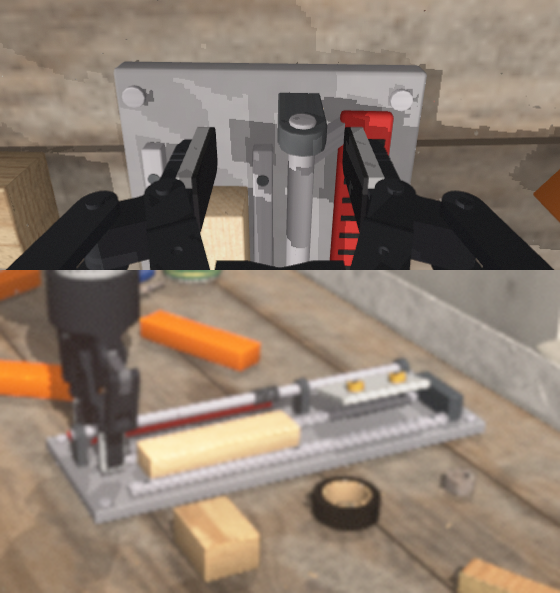

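The leaf has risen and the fingers straddle the shaft, clear of the pine tail. To check the opening angle, I overlay the predicted leaf edges for several angles.

Run:
```python
from h import *
S=viewer.read_camera("scene"); T=viewer.read_camera("top")
q=[0.5905,-0.083,-0.027]
W=lambda P: R.from_rotvec([0,0,q[2]]).apply(np.array(P)/1e3)+[q[0],q[1],0]
def leaf(th):
    a=-.055+th; return [(x,40-58*np.cos(a),40+58*np.sin(a)) for x in(50,140)]
x0,y0,k=320,215,7
im=cv2.resize(S["image"][y0:y0+60,x0:x0+110],None,fx=k,fy=k,interpolation=cv2.INTER_CUBIC)
pj=lambda P:[tuple(int(v) for v in (u-[x0-.5,y0-.5])*k) for u in proj(S,W(P))]
for th,c in((0.25,(255,0,0)),(.4,(0,255,0)),(.5,(0,0,255)),(.65,(255,0,255))):
    a,b=pj(leaf(th)); cv2.line(im,a,b,c,1); print(th,a,b)
for a,b in zip(pj([(50,-20,19),(-190,-40,12)]),pj([(190,-20,19),(190,-40,12)])): cv2.line(im,a,b,(255,255,0),1)
cv2.imwrite("pics/l4.png",cv2.cvtColor(im,cv2.COLOR_RGB2BGR))
```

```text
0.25 (281, 180) (559, 120)
0.4 (278, 149) (556, 89)
0.5 (274, 128) (553, 69)
0.65 (268, 96) (546, 38)
```

View pics/l4.png

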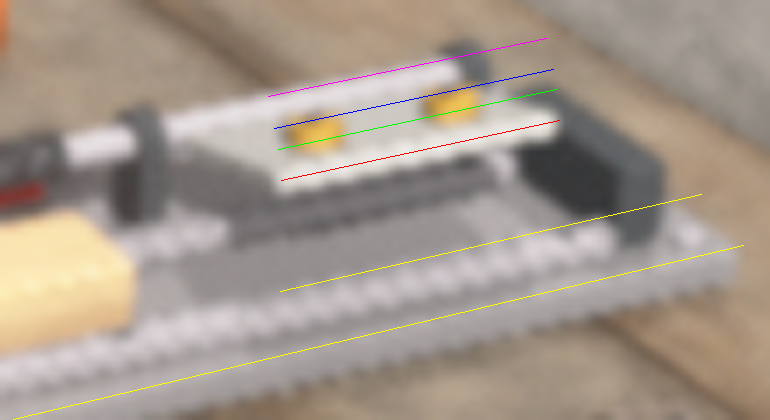

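With the overlay shifted to the true plate edge, the leaf stands at about 0.28 rad. I press about 7 mm further, easing 2 mm inward because the bar's face moves that way.

Call:
{"fn": "arm_command", "kwargs": {"plan": "0 0 0 0 -0.001 0.002 0.63;0 0 0 0 -0.001 0.002 0.63;0 0 0 0 0 0.002 0.63;0 0 0 0 0 0.001 0.63;0 0 0 0 0 0 0.63;0 0 0 0 0 0 0.63"}}

```text
time: 7.9
tool_pos: [0.4302, -0.047, 0.1878]
eef_rot: [0.034, 3.138, -0.008]
ft_force: [-14.8, -14.5, 42.9]
gripper_width: 0.0538
gripper_force: 19.8
```

```bash
cat > leaf.py <<'E'
from h import *
import sys
S=viewer.read_camera("scene")
x0,y0,k=320,215,7
im=cv2.resize(S["image"][y0:y0+60,x0:x0+110],None,fx=k,fy=k,interpolation=cv2.INTER_CUBIC)
for th,a,b in ((.25,(281,188),(559,128)),(.4,(278,157),(556,97)),(.5,(274,136),(553,77)),(.65,(268,104),(546,46))): cv2.line(im,a,b,(255,0,0) if th!=.5 else (0,0,255),1)
cv2.imwrite("pics/"+sys.argv[1],cv2.cvtColor(im,cv2.COLOR_RGB2BGR))
s=sensors.get_state(); print(s["tool_pos"],s["ft_force"],s["time"])
E
python3 leaf.py l5.png
```

```text
[ 0.4302284 -0.0469909  0.1878359] [-14.94226009 -14.08799208  42.48850535] 7.95
```

View pics/l5.png

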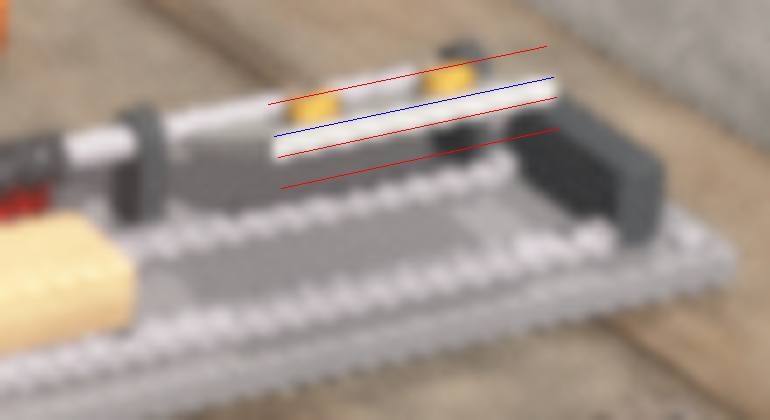

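The leaf is at about 0.5, but 43 N is far too much: something else is touching. I read the moment and look from the wrist before going on, after easing up 2 mm.

Run:
```python
from h import *
s=sensors.get_state(); M=R.from_rotvec(s["eef_rot"]).inv()
F=M.apply(s["ft_force"]); m=M.apply(s["moment"]); print("tool F",F.round(1),"M",m.round(2))
# line of action point nearest, at tool z=.166
for z in(.10,.13,.166): 
    # m = r x F : mx=y Fz - z Fy ; my = z Fx - x Fz
    print(z,"y",((m[0]+z*F[1])/F[2]).round(4),"x",((z*F[0]-m[1])/F[2]).round(4))
p=viewer.read_camera("wrist"); cv2.imwrite("pics/w6.png",cv2.cvtColor(cv2.resize(p["image"][170:420,80:480],(800,500),interpolation=cv2.INTER_CUBIC),cv2.COLOR_RGB2BGR))
```

```text
tool F [ 14.5 -14.6 -42.5] M [ 1.79  3.11 -0.44]
0.1 y -0.0078 x 0.0391
0.13 y 0.0025 x 0.0288
0.166 y 0.0149 x 0.0165
```

Call:
{"fn": "arm_command", "kwargs": {"plan": "0 0 0 0 0 -0.002 0.63;0 0 0 0 0 0 0.63;0 0 0 0 0 0 0.63"}}

```text
time: 8.25
tool_pos: [0.4304, -0.0467, 0.1882]
eef_rot: [0.034, 3.138, -0.006]
ft_force: [-6.3, -10.1, 24.0]
gripper_width: 0.0541
gripper_force: 11.0
```

View pics/w6.png

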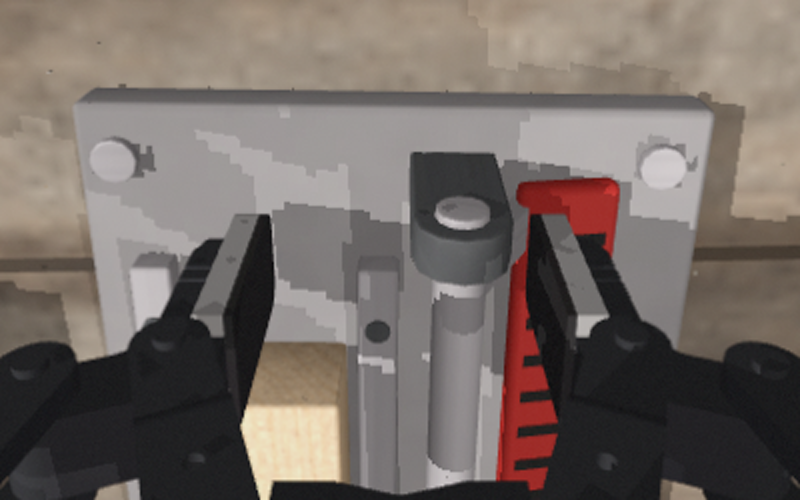

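The fingers look clear of the guides and the bearing. The stiff rise in force fits the bar reaching its hard stop. I ease up a little and measure the leaf edge numerically.

Call:
{"fn": "arm_command", "kwargs": {"plan": "0 0 0 0 0 -0.0015 0.63;0 0 0 0 0 0 0.63;0 0 0 0 0 0 0.63"}}

```text
time: 8.5
tool_pos: [0.4305, -0.0464, 0.189]
eef_rot: [0.034, 3.139, -0.004]
ft_force: [-2.4, -6.8, 15.7]
gripper_width: 0.0537
gripper_force: 7.7
```

```bash
cat > ang.py <<'E'
from h import *
S=viewer.read_camera("scene"); s=sensors.get_state()
g=S["image"][:,378:382].mean((1,2))
M=R.from_rotvec(s["eef_rot"]).inv()
print("rows222-248",g[222:249].astype(int).tolist())
print("rgb",S["image"][224:244:1,380].tolist())
print(s["tool_pos"].round(4),M.apply(s["ft_force"]).round(1),M.apply(s["moment"]).round(2),s["time"])
q=[0.5905,-0.083,-0.027]
c=R.from_rotvec([0,0,-q[2]]).apply(ray(S,(380,230))[0]-[q[0],q[1],0]); print("cam jig",c, "edge-on tilt", np.arctan2(c[2]-.05,-.0-c[1]))
for n in("leaf","press_bar"): print(n,[(x["bbox"],round(x["score"],2)) for x in viewer.silhouettes(S,n)][:2])
E
python3 ang.py
```

```text
rows222-248 [150, 160, 183, 194, 176, 152, 146, 163, 194, 222, 232, 221, 177, 124, 103, 103, 103, 103, 117, 149, 174, 171, 154, 148, 148, 148, 148]
rgb [[196, 184, 178], [205, 187, 177], [184, 160, 133], [163, 137, 97], [159, 135, 99], [174, 159, 140], [205, 196, 188], [226, 223, 218], [234, 231, 227], [224, 221, 217], [177, 173, 169], [126, 122, 121], [109, 106, 105], [108, 103, 103], [107, 103, 103], [106, 103, 105], [124, 120, 121], [163, 157, 159], [187, 182, 183], [181, 176, 177]]
[ 0.4304 -0.0464  0.189 ] [  2.1  -6.8 -16.2] [ 1.01  0.53 -0.1 ] 8.55
cam jig [-0.43148452 -0.75947773  0.49801158] edge-on tilt 0.5329557001662613
leaf [([230.8, 220.7, 168.2, 42.6], 0.79)]
press_bar []
```

Call:
{"fn": "arm_command", "kwargs": {"plan": "0 0 0 0 0 -0.0015 0.63;0 0 0 0 0 0 0.63;0 0 0 0 0 0 0.63"}}

```text
time: 8.9
tool_pos: [0.4304, -0.046, 0.1899]
eef_rot: [0.033, 3.139, -0.002]
ft_force: [0.0, -2.0, 10.3]
gripper_width: 0.054
gripper_force: 5.1
```

```bash
python3 ang.py | grep -v rgb
```

```text
rows222-248 [150, 161, 189, 208, 194, 166, 146, 153, 172, 190, 216, 229, 225, 188, 130, 106, 103, 103, 110, 122, 138, 148, 148, 148, 148, 148, 148]
[ 0.4305 -0.046   0.1899] [ -0.6  -2.6 -10. ] [ 0.25 -0.01  0.02] 8.95
cam jig [-0.43148452 -0.75947773  0.49801158] edge-on tilt 0.5329557001662613
leaf [([231.4, 220.7, 164.4, 41.3], 0.7)]
press_bar [([231.5, 228.0, 165.7, 37.1], 0.83), ([278.9, 286.5, 38.6, 37.9], 0.39)]
```

The leaf is at about 0.46 with 10 N. The extra stiff contact lies near the rear bearing. I start sliding forward, which moves away from it, since the pine bar still has about 45 mm before the leaf.

Call:
{"fn": "arm_command", "kwargs": {"plan": "0 0 0 -0.003 0 0 0.63;0 0 0 -0.004 0 0 0.63;0 0 0 -0.004 0 0 0.63;0 0 0 -0.004 0 0 0.63;0 0 0 -0.003 0 0.001 0.63;0 0 0 -0.002 0 0.001 0.63;0 0 0 0 0 0 0.63;0 0 0 0 0 0 0.63"}}

```text
time: 9.72
tool_pos: [0.4483, -0.046, 0.1877]
eef_rot: [-0.032, -3.137, -0.001]
ft_force: [-20.6, -1.1, 26.2]
gripper_width: 0.0538
gripper_force: 12.6
```

```bash
python3 ang.py | grep -v rgb
```

```text
rows222-248 [152, 156, 167, 173, 163, 150, 157, 190, 223, 232, 219, 172, 121, 104, 104, 105, 104, 119, 162, 193, 194, 175, 155, 149, 150, 150, 149]
[ 0.4482 -0.046   0.1877] [ 18.7  -1.3 -25.7] [-0.54  3.91 -0.53] 9.7667
cam jig [-0.43148452 -0.75947773  0.49801158] edge-on tilt 0.5329557001662613
leaf [([230.9, 222.9, 163.8, 43.5], 0.84)]
press_bar [([239.5, 225.4, 158.1, 37.1], 0.91)]
```

Now only the press finger loads the tool, and the bar is near the end of its travel. I ease up 1.5 mm to cut friction and continue pushing.

Call:
{"fn": "arm_command", "kwargs": {"plan": "0 0 0 0 0 -0.0015 0.63;0 0 0 -0.003 0 0 0.63;0 0 0 -0.004 0 0 0.63;0 0 0 -0.004 0 0 0.63;0 0 0 -0.004 0 0 0.63;0 0 0 -0.003 0 0 0.63;0 0 0 -0.002 0 0 0.63;0 0 0 0 0 0 0.63"}}

```text
time: 10.53
tool_pos: [0.4695, -0.0464, 0.1882]
eef_rot: [-0.032, -3.139, -0.001]
ft_force: [-4.8, 1.5, 8.3]
gripper_width: 0.0539
gripper_force: 4.0
```

```bash
cat >> ang.py <<'E'
q=[0.5905,-0.083,-0.027]; r=R.from_rotvec([0,0,-q[2]])
print("TCP jig",r.apply(s["tool_pos"]-[q[0],q[1],0]).round(4))
T=viewer.read_camera("top")
for x in viewer.silhouettes(T,"pine_bar"):
    if x["bbox"][0]>340:
        v,u=np.nonzero(x["region"]); J=np.array([r.apply(atz(T,(a,b),.034)-[q[0],q[1],0]) for a,b in zip(u,v)]); print("pine",x["bbox"],np.percentile(J,[1,99],axis=0).round(3)[:,:2].tolist())
E
python3 ang.py | grep -v rgb
```

```text
rows222-248 [152, 158, 170, 175, 163, 148, 153, 185, 223, 235, 225, 184, 126, 105, 105, 106, 106, 120, 163, 196, 195, 177, 156, 151, 151, 152, 150]
[ 0.4695 -0.0464  0.1883] [ 4.6  1.  -7.6] [-0.48  0.93 -0.16] 10.5833
cam jig [-0.43148452 -0.75947773  0.49801158] edge-on tilt 0.5329557001662613
leaf [([230.5, 222.5, 169.9, 41.6], 0.64)]
press_bar [([239.8, 225.7, 153.8, 39.5], 0.75), ([223.6, 220.8, 201.6, 77.4], 0.32)]
TCP jig [-0.122   0.0333  0.1883]
pine [368.4, 194.2, 18.8, 51.3] [[-0.068, -0.017], [0.027, 0.021]]
```

The force is down to 8 N, the leaf is well open, and the pine nose is at about x=28 and moving. I continue.

Call:
{"fn": "arm_command", "kwargs": {"plan": "0 0 0 -0.004 0 0 0.63;0 0 0 -0.006 0 0 0.63;0 0 0 -0.006 0 0 0.63;0 0 0 -0.006 -0.0005 0 0.63;0 0 0 -0.006 0 0 0.63;0 0 0 -0.006 0 0 0.63;0 0 0 -0.006 0 0 0.63;0 0 0 -0.006 0 0 0.63;0 0 0 -0.006 0 0 0.63;0 0 0 -0.004 0 0 0.63;0 0 0 0 0 0 0.63"}}

```text
time: 11.7
tool_pos: [0.5259, -0.048, 0.1883]
eef_rot: [-0.032, -3.14, -0.001]
ft_force: [-2.9, 1.4, 5.9]
gripper_width: 0.0536
gripper_force: 3.3
```

```bash
python3 ang.py | grep -v -e rgb -e cam
```

```text
rows222-248 [154, 159, 170, 175, 165, 150, 153, 187, 224, 236, 226, 184, 127, 106, 106, 107, 107, 122, 165, 198, 197, 178, 158, 153, 152, 152, 152]
[ 0.5258 -0.0481  0.1883] [ 1.7  1.8 -5.8] [-0.55  0.37 -0.11] 11.75
leaf [([239.8, 223.9, 157.7, 38.2], 0.65), ([341.7, 275.9, 35.8, 28.0], 0.26)]
press_bar [([232.1, 228.4, 163.8, 37.8], 0.69)]
TCP jig [-0.0656  0.0332  0.1883]
pine [371.3, 186.6, 13.9, 15.9] [[0.022, -0.015], [0.049, 0.021]]
```

Call:
{"fn": "arm_command", "kwargs": {"plan": "0 0 0 -0.004 0 0 0.63;0 0 0 -0.006 0 0 0.63;0 0 0 -0.006 0 0 0.63;0 0 0 -0.006 -0.0005 0 0.63;0 0 0 -0.006 0 0 0.63;0 0 0 -0.006 0 0 0.63;0 0 0 -0.006 0 0 0.63;0 0 0 -0.006 0 0 0.63;0 0 0 -0.006 0 0 0.63;0 0 0 -0.004 0 0 0.63;0 0 0 0 0 0 0.63"}}

```text
time: 12.87
tool_pos: [0.5819, -0.0497, 0.1882]
eef_rot: [-0.032, -3.14, -0.001]
ft_force: [-1.7, 0.9, 6.8]
gripper_width: 0.0539
gripper_force: 3.3
```

Call:
{"fn": "arm_command", "kwargs": {"plan": "0 0 0 -0.002 0 0 0.63;0 0 0 -0.002 0 0 0.63;0 0 0 -0.002 0 0 0.63;0 0 0 0 0 0 0.63;0 0 0 0 0 0 0.63"}}

```text
time: 13.28
tool_pos: [0.5873, -0.0498, 0.1882]
eef_rot: [-0.032, -3.14, -0.001]
ft_force: [-4.3, 1.1, 7.5]
gripper_width: 0.0544
gripper_force: 3.5
```

```bash
python3 ang.py | grep -v -e rgb -e cam
```

```text
rows222-248 [154, 160, 171, 175, 164, 149, 153, 187, 225, 236, 226, 185, 132, 116, 124, 154, 185, 198, 202, 205, 212, 219, 223, 221, 218, 212, 205]
[ 0.5873 -0.0498  0.1882] [ 3.6  0.8 -6.3] [-0.43  0.88 -0.18] 13.3333
leaf [([230.7, 223.0, 168.2, 38.9], 0.67), ([340.5, 275.7, 36.3, 28.7], 0.23)]
press_bar [([240.3, 225.5, 154.5, 40.0], 0.73), ([335.9, 232.8, 65.7, 28.9], 0.73)]
TCP jig [-0.0041  0.0331  0.1882]
```

Pine is under the leaf. I continue in 2 mm steps until the force rises at the end stop.

Call:
{"fn": "arm_command", "kwargs": {"plan": "0 0 0 -0.002 0 0 0.63;0 0 0 -0.002 0 0 0.63;0 0 0 0 0 0 0.63;0 0 0 0 0 0 0.63"}}

```text
time: 13.87
tool_pos: [0.5914, -0.0499, 0.1882]
eef_rot: [-0.032, -3.14, -0.001]
ft_force: [-4.8, 0.8, 7.3]
gripper_width: 0.0537
gripper_force: 3.4
```

Call:
{"fn": "arm_command", "kwargs": {"plan": "0 0 0 -0.002 0 0 0.63;0 0 0 -0.002 0 0 0.63;0 0 0 0 0 0 0.63;0 0 0 0 0 0 0.63"}}

```text
time: 14.2
tool_pos: [0.5946, -0.05, 0.1881]
eef_rot: [-0.033, -3.138, -0.001]
ft_force: [-10.2, 1.3, 9.9]
gripper_width: 0.0536
gripper_force: 7.7
```

Call:
{"fn": "arm_command", "kwargs": {"plan": "0 0 0 -0.001 0 0 0.63;0 0 0 -0.001 0 0 0.63;0 0 0 0 0 0 0.63;0 0 0 0 0 0 0.63"}}

```text
time: 14.53
tool_pos: [0.5954, -0.05, 0.1881]
eef_rot: [-0.033, -3.134, -0.001]
ft_force: [-20.2, 1.4, 16.6]
gripper_width: 0.0538
gripper_force: 12.0
```

Run:
```python
from h import *
S=viewer.read_camera("scene"); a=S["image"][205:295,310:450]; T=viewer.read_camera("top"); b=T["image"][115:235,325:405]
im=np.hstack([cv2.resize(a,(480,309),interpolation=cv2.INTER_CUBIC),cv2.resize(b,(206,309),interpolation=cv2.INTER_CUBIC)])
cv2.imwrite("pics/end.png",cv2.cvtColor(im,cv2.COLOR_RGB2BGR))
s=sensors.get_state(); print(s["tool_pos"],s["ft_force"])
```

```text
[ 0.59533849 -0.05000758  0.18808916] [-19.9160367    1.57536012  16.13758366]
```

View pics/end.png

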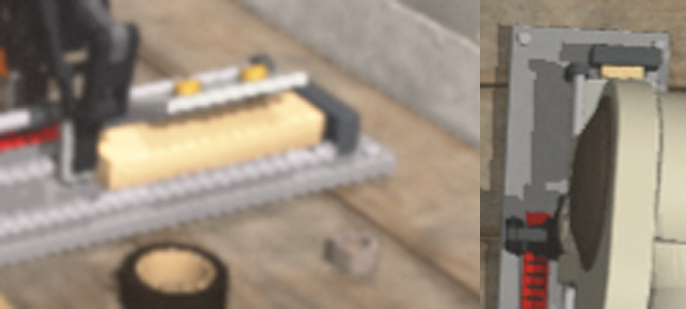

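The picture shows the pine nose against the dark end stop at (335,110) with the leaf still open above it, and the force rose to 20 N. I back off about 5 mm, still holding the bar down, then raise straight up gently.

Call:
{"fn": "arm_command", "kwargs": {"plan": "0 0 0 0.002 0 0 0.63;0 0 0 0.002 0 0 0.63;0 0 0 0.002 0 0 0.63;0 0 0 0 0 0 0.63;0 0 0 0 0 -0.002 0.63;0 0 0 0 0 -0.002 0.63;0 0 0 0 0 -0.002 0.63;0 0 0 0 0 -0.002 0.63;0 0 0 0 0 -0.002 0.63;0 0 0 0 0 -0.003 0.63;0 0 0 0 0 -0.004 0.63;0 0 0 0 0 -0.004 0.63"}}

```text
time: 15.63
tool_pos: [0.5917, -0.0502, 0.2091]
eef_rot: [-0.033, -3.141, 0.0]
ft_force: [0.3, -0.5, -0.1]
gripper_width: 0.0539
gripper_force: 0.0
```

Call:
{"fn": "arm_command", "kwargs": {"plan": "0 0 0 0 0 -0.01 0.63;0 0 0 0 0 -0.02 0.63;0 0 0 0 0 -0.03 0.63;0 0 0 0 0 -0.03 0.63;0 0 0 0 0 -0.03 0.63;0 0 0 0.03 0 -0.01 0.63;0 0 0 0.04 0 0 0.63;0 0 0 0.04 0 0 0.63;0 0 0 0.04 0 0 0.63;0 0 0 0.02 0 0 0.63;0 0 0 0 0 0 0.63;0 0 0 0 0 0 0.63"}}

```text
time: 16.63
tool_pos: [0.4212, -0.0466, 0.3405]
eef_rot: [0.033, 3.139, -0.001]
ft_force: [0.8, -0.2, -0.7]
gripper_width: 0.054
gripper_force: 0.0
```

```bash
python3 ang.py | grep -v -e cam
python3 - <<'E'
from h import *
T=viewer.read_camera("top"); S=viewer.read_camera("scene"); q=[0.5905,-0.083,-0.027]; r=R.from_rotvec([0,0,-q[2]])
for p in(T,S):
  for n,z in(("black_tape",0),("small_block",0),("big_nut",0),("pine_bar",.012)): print(n,[(np.round(x["at"]).tolist(),round(x["score"],2),r.apply(atz(p,x["at"][::-1],z)-[q[0],q[1],0]).round(3)[:2].tolist()) for x in viewer.mark_of(p,n)])
hsv=cv2.cvtColor(T["image"],cv2.COLOR_RGB2HSV)
for c in (370,376,380): # wood-coloured rows along the channel
    print(c,[(i,T["image"][i,c].tolist()) for i in list(range(138,150,2))+list(range(186,212,3))])
E
```

```text
rows222-248 [154, 167, 199, 224, 227, 224, 225, 228, 228, 224, 211, 193, 176, 184, 203, 217, 225, 227, 229, 231, 227, 215, 203, 206, 212, 211, 205]
rgb [[211, 200, 198], [230, 224, 226], [231, 225, 227], [229, 223, 223], [230, 225, 223], [232, 228, 224], [234, 229, 224], [233, 226, 215], [224, 210, 185], [197, 179, 153], [167, 152, 130], [180, 168, 150], [207, 198, 185], [223, 219, 210], [229, 226, 221], [231, 228, 222], [234, 230, 225], [235, 232, 228], [233, 229, 223], [223, 218, 206]]
[ 0.422  -0.0466  0.3401] [ 0.3 -0.1 -0.4] [-0.01 -0.05  0.04] 16.6833
leaf [([237.1, 224.4, 159.8, 31.9], 0.8)]
press_bar [([231.0, 226.2, 167.9, 32.1], 0.82)]
TCP jig [-0.1694  0.0318  0.3401]
pine [370.9, 140.0, 19.3, 65.7] [[0.012, -0.015], [0.152, 0.019]]
black_tape [([215.0, 427.0], 0.69, [-0.001, -0.112])]
small_block [([268.0, 425.0], 0.78, [-0.116, -0.112])]
big_nut [([167.0, 428.0], 0.49, [0.105, -0.112])]
pine_bar [([194.0, 270.0], 0.95, [0.028, 0.234]), ([266.0, 155.0], 0.88, [-0.14, 0.476]), ([284.0, 276.0], 0.66, [-0.166, 0.21])]
black_tape [([291.0, 356.0], 0.89, [-0.003, -0.097])]
sma
[... 734 characters left out ...]
2]), (140, [126, 111, 85]), (142, [228, 207, 151]), (144, [229, 210, 155]), (146, [198, 182, 145]), (148, [207, 206, 195]), (186, [206, 206, 195]), (189, [201, 178, 134]), (192, [228, 218, 164]), (195, [229, 221, 166]), (198, [229, 215, 155]), (201, [229, 219, 161]), (204, [226, 211, 154]), (207, [137, 133, 131]), (210, [142, 141, 137])]
380 [(138, [90, 94, 91]), (140, [112, 100, 77]), (142, [228, 204, 149]), (144, [229, 211, 156]), (146, [227, 211, 161]), (148, [202, 202, 191]), (186, [208, 208, 196]), (189, [169, 148, 111]), (192, [230, 215, 158]), (195, [229, 217, 160]), (198, [229, 216, 158]), (201, [229, 218, 159]), (204, [228, 218, 163]), (207, [137, 135, 132]), (210, [138, 137, 133])]
```

The pine bar spans jig x 12 to 152 mm, against the stop within measuring error. The leaf is down on it, the loose things have not moved, and the robot is clear.

```bash
python3 -c "
from h import *
print(env.close_job())"
```

```text
the job is handed in; nothing more can be done
None
```

The pine bar is against the end stop with the leaf closed on it, the loose things are where they were, and the job is handed in (no verdict came back); one risk is that I briefly over-pressed to 43 N at the wrist while opening the leaf, and a second contact, possibly the gripper on the rear bearing, may have taken part of that load.

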